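# Close the column oven and lock its cover with the two quarter-turn cam fasteners

## Robot

A 6-joint arm with a two-finger parallel gripper is mounted at the origin on a cart in front of the work surface, level with it; the furniture and walls round the work are solid. World frame = base frame: x ahead of the robot, y to its left, z up, the work surface at z = 0. Lengths are in m, angles in rad, forces in N, time in s.
With the tool pointing down it reaches from about 0.425 to 0.95 m from the base axis. Payload 3.5 kg.
Tool frame: the origin (TCP) lies midway between the tips of the shut fingers; the grasp point (between the pads) lies 19 mm behind it (ctrl.pinch_z is the distance from the TCP to the grasp point, in m); z points along the fingers, y is the line along which they close (so a half turn about z gives the same grasp; the last joint's range is limited). The gripper opens to 85 mm and grips with 20 to 120 N. Pads are 22 mm wide; open, the fingers measure 114 mm over their backs; the gripper's body (76 mm by 85 mm) begins 54 mm behind the grasp point. The pads swing forward as they close: fully open they stand 13 mm farther back than shut.
Start: joints at [1.101, 0.286, 1.577, -0, 1.279, -0.15], TCP at [0.212, 0.641, 0.231] pointing down, gripper open.
Joint ranges: [-2.77, 2.77], [-0.9, 2.22], [0.21, 2.48], [-1.53, 4.67], [0.24, 2.81], [-2.84, 2.84]. Speed limits (rad/s): [2.79, 2.79, 3.14, 3.14, 3.14, 3.14].

## Interface

Orientations are given as a unit quaternion [x, y, z, w].
In Python, from plant import get_state, viewer, sign_off, ctrl gives the robot as it stands. The module is installed in compiled form; this text tells all that it offers.
- The arm moves only by the shell command python3 -m handwheel 'ROWS' [FORCE]. ROWS is JSON, a list that holds one entry, the list of rows, each a list of 5 numbers: the finger opening in m, from 0 to 0.0854, then the shift along the tool's x, y, z in m, then the turn about the tool's z in degrees. In form: [[[claw, x, y, z, spin], ...]]. A call has 1 to 12 rows; each row shifts and turns the commanded pose from where the row before left it, along the tool's axes as they then stand; what a row does not reach is not made up. A row lasts 1/12 s, in which the tool goes at most 41.7 mm and 7.16 degrees, less where a joint would pass 70% of its speed; a pose out of reach is approached as far as the arm can. A call is refused whole if a number of a shift passes 0.0417 or a number of a turn 7.16, either way. A call with a gripper value outside its range is refused whole. The fingers move at their own pace and stop on an object; FORCE is the grip in N (left out, the last holds). Time passes only in rows, so rows that do not move let the fingers close. It gives the time, the measured TCP pose, the force, the opening and the grip force at its end, in the units of the state.
- get_state(): the state, without advancing time (a new reading comes with each control period).
- viewer.read_camera(name): name is "side" or "top"; returns the picture (420x560x3 uint8, blue, green, red); there is no depth.
- viewer.camera_params(name): a dict with "fov_y" (degrees; the focal length in pixels is half the picture's height over the tangent of half this angle, whatever the lens; pixels are square), "cx", "cy" (the principal point, pixels), "xyz" and "attitude" of the camera in the world. Camera axes: x right, y up, looking along -z (the intrinsics and any distortion apply to the point x, -y, -z); pixel columns grow to the right and rows downward; lengths in m; the calibration is good to about 2 mm. A picture is of the moment at which its call begins. camera_params takes no time and is no camera call.
- sign_off(): hands the job in; it is judged then, once.
Trained networks look in the newest picture that a camera, given by its name, has taken for a name from the list of things; names that differ only in an ending like _2 or _b are one class to them, and where a whole thing is asked for, a point or a joint stands for the part that bears it (a point fixed in the world has none). Each returns a list of dicts, best first, with "confidence" (0 to 1); they miss things now and then, are a little off and sometimes report something else, mostly with a low value. They report only what shows in the picture. A call takes as long as a camera call. They do not tell look-alikes from the thing itself.
- viewer.look_for(camera, name): "extent" ([left, top, width, height] as shares, 0 to 1, of the picture: columns of its width, rows of its height, round what is visible of it).
- viewer.outline_of(camera, name): "mask" (420x560 bool, what is visible of it) and "extent" ([left, top, width, height] as shares, 0 to 1, of the picture: columns of its width, rows of its height, round what is visible of it).
- viewer.pinpoint(camera, name): "xy" ([column, row] as shares, 0 to 1, of the picture: columns of its width, rows of its height: a listed point, or the origin of a listed thing).
The state is a dict: "time": time; "qpos": joint angles; "dq": joint speeds; "joint_efforts": joint torques, N m; "eef_pos": TCP position; "tcp_rot": TCP orientation; "contact_force": force on the tool from outside, world axes, zero at the start; "wrist_torque": the same for the moment, N m; "opening": opening from 0.0 (shut) to 1.0 (fully open); "finger_force": force on a finger pad.
Only numpy, scipy, OpenCV 4.12 (cv2) and the standard library are available. Lean on these libraries where they do the work, as an engineer would, in place of code of your own. Each camera call takes 0.05 s, during which the arm holds its last target. There are 200 camera calls.

## Task

The separation column is in its oven: push the raised cover down onto its gasket with closed fingertips, then set a fingertip in the slot of each of the two round fasteners in the cover and turn it a quarter turn clockwise (seen from above) to its stop, in either order, so that the cams draw the cover down flush and lock it. Nothing is gripped or lifted: leave the column, the small jar on the oven and the things lying round it where they are.

Things in the scene. Friction and masses are not known exactly. Their poses are not given: they have to be found in the camera images.
- oven: Bench-top column oven, white box 190 (x) x 330 (y) x 111 mm high, fixed. Origin: centre of its underside; front faces its -x (the robot), +y is left, z up. Left part: compartment under the hinged aluminium cover (cover's middle at oven y +40 mm). Right part (y -165 to -85 mm): fixed deck, top 111 mm above the origin, level with the shut cover.
- cover (a joint): Cover's hinge angle, rad: 0 = flush, grows as its front edge rises; starts at 0.25 to 0.6. The stiff hinge stays where left; 1 to 4 N at the front edge moves it. Below about 0.017 it lies on a springy gasket (5 N at first touch, 11 N when flush) that keeps its front edge 2 to 3 mm proud (0.012 to 0.017) until the fasteners draw it down.
- cover_front (a point): Point on the cover's top face, midway between left and right edges and 22 mm behind the front edge; moves with the cover. The plain place to push: flat and free 35 mm to either side. z: the cover's outward normal; x points to the hinge.
- fastener_left (a joint): Turn of the left fastener, rad: 0 = unlocked (slot front to back), 1.571 = stop, locked (slot along the cover's front edge); grows clockwise from above. Starts at 0 to 0.2. About 0.1 N m turns it, a little more at 0.5 to 1.3 while its cam pulls the cover down; it stays where left. Turned before the cover is down, its cam lands on the keeper and the cover cannot shut.
- fastener_right (a joint): The same for the right fastener.
- slot_left (a point): Centre of the left fastener's head on its axis, level with the cover's top; moves and turns with the head, z out of the cover. A disc 70 mm across with grey cheeks, flush in the cover like a large slotted screw, 72 mm left of the cover's middle, 50 mm behind its front edge. The slot runs right across along this x axis: 28 mm wide, 13 mm deep, flat dark floor.
- slot_right (a point): The same for the right fastener, 72 mm right of the cover's middle. A head turns when fingertips well off its axis (16 to 20 mm) push a side wall of the slot round (5 to 8 N): closed tips near one end, or two tips set apart along the slot; on the axis itself closed tips only spin in it. In the cover its hole is 72 mm across.
- column_in_mid (a point): Middle of the steel column, 174 mm long, 15 mm high, lying loose along the oven's y in its bed inside the compartment, about 48 mm above the oven's origin; it stays there.
- seal_jar_mid (a point): Middle of the small jar (44 mm wide, 42 mm high) that stands loose on the rear half of the oven's deck, 88 to 103 mm to the right of the right fastener's axis and 74 to 104 mm behind it; leave it alone.
- screwdriver_mid (a point): Middle of the small screwdriver (164 mm long, 18 mm high) that lies loose on the worktop in front of the oven; leave it alone.
- bottle_250_b: Lab bottle, 70 mm wide, 143 mm high, loose on the worktop to the left of the oven; origin at the centre of its underside; leave it alone.
- beaker_50: Small glass beaker, 50 mm wide, 59 mm high, loose on the worktop to the right of the oven; origin at the centre of its underside; leave it alone.
- cover_hinge (a point): Middle of the cover's hinge line, which runs along the oven's y at oven x +90, z +103 mm. The cover is a plate 184 mm deep, 244 mm wide, 8 mm thick, its underside level with this line when shut.
There are look-alikes about, which are no part of the job. What is shaped like the part that bears column_in_mid but yellow is not meant.

How it is judged:
By the outcome, as a careful person would: the job done as asked, in the order asked, and still so for the second after the job is handed in, with the robot touching nothing.
It also fails if it takes over 54 s, if anything falls off the work surface, if the arm or the gripper's body presses on something with over 40 N, if the wrist force passes 120 N, or if a joint passes its speed limit or range.

## Working session

There is one attempt and no reset: what is moved stays moved. The work goes in short steps, Python scripts to look and compute and a shell command to move; the robot and the scene stay as the last step left them, time stands still between calls to the robot, and variables do not carry over. Pictures are saved under pics/ and viewed, at most 10 in all, crops included, and the job is handed in when it is done.

```bash
mkdir -p pics; cat > h.py <<'E'
import numpy as np, cv2
from scipy.spatial.transform import Rotation as R
from plant import get_state, viewer, sign_off, ctrl
W,H=560,420
def cam(n):
    p=viewer.camera_params(n); f=H/2/np.tan(np.radians(p['fov_y'])/2)
    return p,f
def rot(p):
    a=np.array(p['attitude'],float)
    return a if a.shape==(3,3) else R.from_quat(a).as_matrix()
def ray(n,xy):
    p,f=cam(n); u,v=xy[0]*W,xy[1]*H
    d=np.array([(u-p['cx'])/f,-(v-p['cy'])/f,-1]); d=rot(p)@d
    return np.array(p['xyz']),d/np.linalg.norm(d)
def onz(n,xy,z):
    o,d=ray(n,xy); return o+d*(z-o[2])/d[2]
def tri(a,b):
    (o1,d1),(o2,d2)=ray('side',a),ray('top',b)
    s=np.linalg.lstsq(np.c_[d1,-d2],o2-o1,rcond=None)[0]
    A,B=o1+d1*s[0],o2+d2*s[1]; return (A+B)/2,np.linalg.norm(A-B)
def proj(n,P):
    p,f=cam(n); c=rot(p).T@(np.array(P)-p['xyz']); return p['cx']-f*c[0]/c[2],p['cy']+f*c[1]/c[2]
E
python3 - <<'E'
from h import *
for n in('side','top'):
    print(viewer.camera_params(n)); im=viewer.read_camera(n); cv2.imwrite(f'pics/{n}0.png',im)
r={}
for k in ['cover_front','slot_left','slot_right','cover_hinge','oven','seal_jar_mid','screwdriver_mid','bottle_250_b','beaker_50']:
    for n in('side','top'):
        q=viewer.pinpoint(n,k); r[k,n]=q
        print(k,n,[(np.round(np.array(d['xy'])*[W,H],1),round(d['confidence'],2)) for d in q[:3]])
    if r[k,'side'] and r[k,'top']: print('   ',tri(r[k,'side'][0]['xy'],r[k,'top'][0]['xy']))
s=get_state();print(s)
E
```

```text
{'fov_y': 57.85141293085056, 'cx': 280.6929195712644, 'cy': 211.93067326466877, 'xyz': array([0.21029739, 0.80572416, 0.82613781]), 'attitude': array([-0.07502068,  0.41588418,  0.89006718, -0.1708586 ])}
{'fov_y': 54.614527806454916, 'cx': 283.0216104641574, 'cy': 209.25660426712213, 'xyz': array([0.36743391, 0.02753563, 1.15597658]), 'attitude': array([ 0.04421983, -0.0475279 , -0.7003013 ,  0.71088944])}
cover_front side [(array([278.1, 222.2]), 0.72), (array([216. , 349.3]), 0.21)]
cover_front top [(array([240.7, 213.9]), 0.74)]
    (array([0.48088234, 0.12579314, 0.17788938]), np.float64(0.002825818289216613))
slot_left side [(array([254. , 236.3]), 0.74)]
slot_left top [(array([214.6, 199.7]), 0.8)]
    (array([0.51714422, 0.19150446, 0.17253979]), np.float64(0.0006418361442689801))
slot_right side [(array([281.5, 201.7]), 0.75)]
slot_right top [(array([275.6, 203.4]), 0.63)]
    (array([0.50638753, 0.04142159, 0.17591493]), np.float64(0.006401025069302277))
cover_hinge side [(array([229.6, 224.8]), 0.8)]
cover_hinge top [(array([251.5, 162.9]), 0.75)]
    (array([0.63026769, 0
[... 862 characters left out ...]
s': array([ 1.10100452e+00,  2.86294455e-01,  1.57670583e+00, -9.68538297e-07,
        1.27858076e+00, -1.49969696e-01]), 'dq': array([-1.61416043e-03,  7.30624328e-04,  1.55509956e-06,  1.98858277e-03,
       -2.49993570e-04,  2.65343131e-04]), 'joint_efforts': array([-3.76425924e-04, -4.05968714e+01, -2.92948848e+01, -1.15267035e-04,
        4.11170167e-04, -1.84972123e-06]), 'eef_pos': array([0.21216578, 0.64077675, 0.2313254 ]), 'tcp_rot': array([1.59230258e-01, 9.87241472e-01, 5.38215075e-06, 2.21027675e-06]), 'contact_force': array([-0.61451036, -0.98798778,  0.40049467]), 'wrist_torque': array([-0.00257342,  0.0043599 ,  0.02435297]), 'finger_force': 0.0, 'opening': 0.996352493752288}
```

View pics/side0.png

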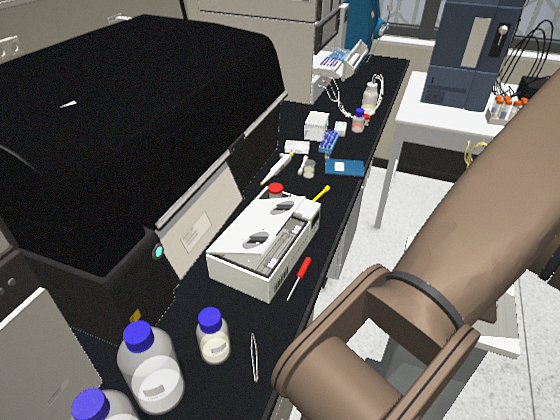

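View pics/top0.png

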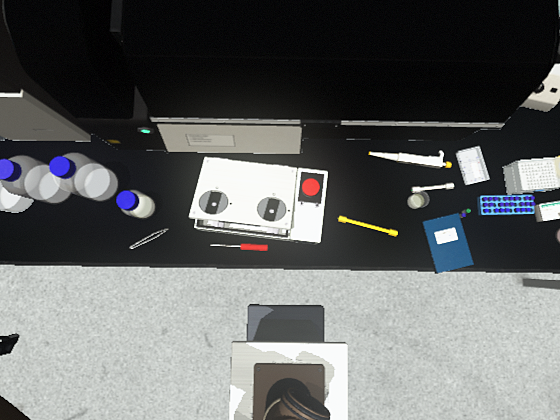

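```bash
cat >> h.py <<'E'
from scipy.optimize import least_squares
def model(p):
    x,y,yaw,th=p; Rz=R.from_euler('z',yaw).as_matrix(); o=np.array([x,y,0])
    h=np.array([.09,.04,.103]); Rc=R.from_euler('y',th).as_matrix()
    c=lambda a,b:o+Rz@(h+Rc@np.array([-184e-3+a,b,8e-3]))
    return dict(cover_front=c(.022,0),slot_left=c(.05,.072),slot_right=c(.05,-.072),cover_hinge=o+Rz@h,oven=o),Rz
E
python3 - <<'E'
from h import *
obs=[]
for k in ['cover_front','slot_left','slot_right','cover_hinge','oven']:
    for n in('side','top'):
        q=viewer.pinpoint(n,k)
        if q: obs.append((n,k,np.array(q[0]['xy'])*[W,H],1))
for k in ['slot_left','slot_right']:
    for n in('side','top'):
        viewer.read_camera(n); q=viewer.outline_of(n,k)
        if q:
            m=q[0]['mask'].astype(np.uint8); M=cv2.moments(m,True); print(k,n,M['m00'],M['m10']/M['m00'],M['m01']/M['m00'],q[0]['confidence'])
            obs.append((n,k,np.array([M['m10'],M['m01']])/M['m00'],2))
f=lambda p:np.concatenate([(np.array(proj(n,model(p)[0][k]))-o)*w for n,k,o,w in obs])
s=least_squares(f,[.534,.08,0,.4],loss='soft_l1',f_scale=2)
print(s.x); 
for (n,k,o,w) in obs: print(n,k,o.round(1),np.round(np.array(proj(n,model(s.x)[0][k]))-o,1))
for k,v in model(s.x)[0].items(): print(k,v.round(4))
print('flush',{k:v.round(4) for k,v in model([*s.x[:3],0.014])[0].items()})
np.save('fit.npy',s.x)
im=cv2.imread('pics/top0.png'); cv2.imwrite('pics/ct.png',cv2.resize(im[145:260,180:340],None,fx=5,fy=5,interpolation=cv2.INTER_CUBIC))
E
```

```text
slot_left side 255.0 255.52549019607844 240.13333333333333 0.56
slot_left top 560.0 213.4875 202.50357142857143 0.67
slot_right side 226.0 281.82300884955754 207.14601769911505 0.51
slot_right top 528.0 271.8276515151515 208.9375 0.88
[ 0.53192521  0.07923869 -0.09668691  0.41546105]
side cover_front [278.1 222.2] [-0.4  0.2]
top cover_front [240.7 213.9] [0.8 0.6]
side slot_left [254.  236.3] [1.2 3.3]
top slot_left [214.6 199.7] [-0.4  1.8]
side slot_right [281.5 201.7] [-0.1  5.5]
top slot_right [275.6 203.4] [-3.3  4.6]
side cover_hinge [229.6 224.8] [2.6 1. ]
top cover_hinge [251.5 162.9] [-0.6  0.8]
side oven [265. 251.] [2.4 1.7]
top oven [264.2 205.1] [-0.6 -0.8]
side slot_left [255.5 240.1] [-0.3 -0.5]
top slot_left [213.5 202.5] [ 0.7 -1. ]
side slot_right [281.8 207.1] [-0.4  0. ]
top slot_right [271.8 208.9] [ 0.5 -0.9]
cover_front [0.4811 0.1244 0.1757]
slot_left [0.5135 0.1936 0.1644]
slot_right [0.4996 0.0502 0.1644]
cover_hinge [0.6254 0.1104 0.103 ]
oven [0.5319 0.0792 0.    ]
flush {'cover_front': array([0.4643, 0.126 , 0.1133]), 'slot_left': array([0.4991, 0.195 , 0.1129]), 'slot_right': array([0.4852, 0.0516, 0.1129]), 'cover_hinge': array([0.6254, 0.1104, 0.103 ]), 'oven': array([0.5319, 0.0792, 0.    ])}
```

View pics/ct.png

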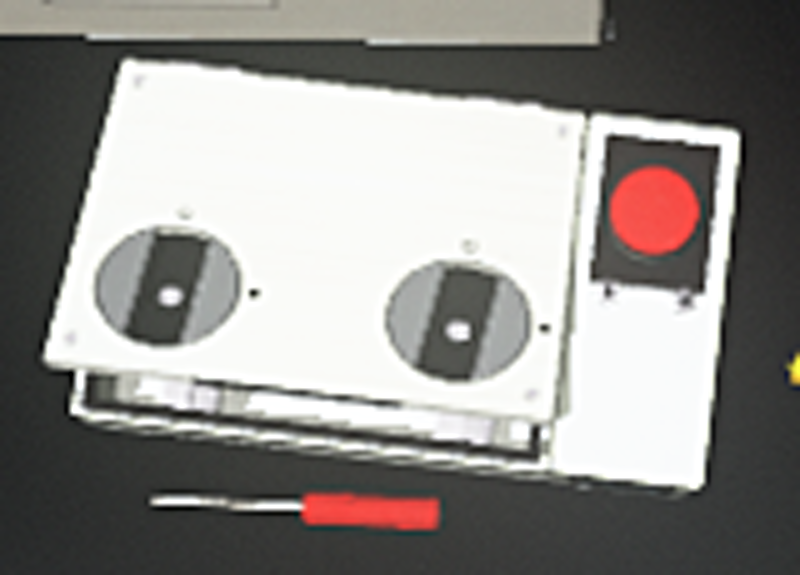

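Both views show the cover raised about 0.42 rad with the slots front to back, the heads at top (213,203) and (272,209), the jar at (310,188) on the deck and the screwdriver at (240,247). The model fit agrees with them to about 1 px. I'll move in with the fingers shut.

```bash
python3 -m handwheel '[[[0,-0.029,-0.0287,0,0],[0,-0.029,-0.0287,0,0],[0,-0.029,-0.0287,0,0],[0,-0.029,-0.0287,0,0],[0,-0.029,-0.0287,0,0],[0,-0.029,-0.0287,0,0],[0,-0.029,-0.0287,0,0],[0,-0.029,-0.0287,0,0],[0,-0.029,-0.0287,0,0],[0,-0.029,-0.0287,0,0],[0,-0.029,-0.0287,0,0],[0,-0.029,-0.0287,0,0]]]' 40
python3 -m handwheel '[[[0,-0.021,-0.021,0,0],[0,-0.021,-0.021,0,0],[0,-0.021,-0.021,0,0],[0,0,0,0,7],[0,0,0,0,7],[0,0,0,0,7],[0,0,0,0,7],[0,0,0,0,7],[0,0,0,0,7],[0,0,0,0,7],[0,0,0,0,7],[0,0,0,0,7]]]'
python3 -m handwheel '[[[0,0,0,0,7],[0,0,0,0,7],[0,0,0,0,0]]]'
```

```text
time: 2.9
eef_pos: [0.4348, 0.2026, 0.2318]
tcp_rot: [0.159, 0.987, 0.0, 0.001]
contact_force: [0.8, 0.9, -0.4]
opening: 0.002
finger_force: 0.0
time: 3.9
eef_pos: [0.4743, 0.1248, 0.2315]
tcp_rot: [0.654, 0.757, 0.0, 0.0]
contact_force: [-0.6, -0.2, -0.3]
opening: 0.001
finger_force: 0.0
time: 4.15
eef_pos: [0.4743, 0.1248, 0.2315]
tcp_rot: [0.74, 0.673, 0.0, 0.0]
contact_force: [0.2, -0.1, 0.0]
opening: -0.002
finger_force: 0.0
```

```bash
python3 -m handwheel '[[[0,0,0,0.014,0],[0,0,0,0.014,0],[0,0,0,0.014,0],[0,0,0,0.007,0],[0,0,0,0.007,0],[0,0,-0.001,0.007,0],[0,0,-0.001,0.007,0],[0,0,-0.001,0.007,0],[0,0,-0.001,0.007,0],[0,0,-0.001,0.007,0],[0,0,-0.001,0.007,0],[0,0,-0.001,0.005,0]]]'
python3 -m handwheel '[[[0,0,-0.001,0.004,0],[0,0,-0.001,0.003,0],[0,0,0,0.002,0],[0,0,0,0.002,0],[0,0,0,0,0]]]'
```

```text
time: 5.15
eef_pos: [0.4671, 0.1255, 0.1274]
tcp_rot: [0.739, 0.674, 0.0, 0.0]
contact_force: [0.6, 0.0, 1.5]
opening: 0.001
finger_force: 0.5
time: 5.57
eef_pos: [0.465, 0.1256, 0.1169]
tcp_rot: [0.739, 0.674, -0.0, -0.0]
contact_force: [-0.3, -0.7, 0.4]
opening: -0.002
finger_force: 0.0
```

```bash
python3 -m handwheel '[[[0,0,0,0.002,0],[0,0,0,0.0015,0],[0,0,0,0,0],[0,0,0,0,0]]]'
python3 -m handwheel '[[[0,0,0,0.001,0],[0,0,0,0.001,0],[0,0,0,0,0]]]'
```

```text
time: 5.9
eef_pos: [0.4653, 0.1256, 0.1138]
tcp_rot: [0.739, 0.674, 0.0, 0.0]
contact_force: [0.4, -0.7, 0.4]
opening: 0.003
finger_force: 0.0
time: 6.15
eef_pos: [0.4654, 0.1257, 0.1127]
tcp_rot: [0.739, 0.674, -0.0, -0.0]
contact_force: [-3.1, -0.1, 5.4]
opening: -0.003
finger_force: 2.6
```

```bash
python3 -m handwheel '[[[0,0,0,0.001,0],[0,0,0,0,0],[0,0,0,0,0]]]'
python3 -m handwheel '[[[0,0,0,-0.02,0],[0,0,0,-0.04,0],[0,0,0,-0.04,0],[0.035,0,-0.04,-0.03,0],[0.035,0,-0.04,-0.02,0],[0.035,0,-0.04,0,0],[0.035,0,-0.04,0,0],[0.035,0,0,0,0]]]'
python3 - <<'E'
from h import *
s=get_state(); print(s['eef_pos'],s['opening'])
P=np.load('fit.npy'); obs=[]; ang={}
for n in('side','top'):
    im=viewer.read_camera(n); cv2.imwrite(f'pics/{n}1.png',im)
    for k in ['slot_left','slot_right']:
        q=viewer.outline_of(n,k)
        if q:
            m=q[0]['mask'].astype(np.uint8); M=cv2.moments(m,True); obs.append((n,k,np.array([M['m10'],M['m01']])/M['m00'])); print(n,k,obs[-1][2],M['m00'],q[0]['confidence'])
    q=viewer.pinpoint(n,'cover_front')
    if q: obs.append((n,'cover_front',np.array(q[0]['xy'])*[W,H])); print(n,obs[-1][2])
f=lambda p:np.concatenate([np.array(proj(n,model(p)[0][k]))-o for n,k,o in obs])
s=least_squares(f,[*P[:3],.015],loss='soft_l1',f_scale=2); print(s.x, s.fun.round(1))
s2=least_squares(lambda p:f([*p,.014]),P[:3],loss='soft_l1',f_scale=2); print(s2.x,s2.fun.round(1))
for k,v in model([*s2.x,.014])[0].items(): print(k,v.round(4))
im=cv2.imread('pics/top1.png'); cv2.imwrite('pics/ct1.png',cv2.resize(im[145:260,180:340],None,fx=5,fy=5,interpolation=cv2.INTER_CUBIC))
E
```

```text
time: 6.4
eef_pos: [0.4654, 0.1257, 0.112]
tcp_rot: [0.739, 0.674, -0.0, -0.0]
contact_force: [-3.9, -0.8, 6.5]
opening: -0.002
finger_force: 3.5
time: 7.07
eef_pos: [0.3102, 0.1402, 0.2541]
tcp_rot: [0.738, 0.674, 0.001, 0.0]
contact_force: [0.7, -0.0, -0.3]
opening: 0.406
finger_force: 0.0
[0.31021289 0.14017865 0.25412629] 0.4062189312116203
side slot_left [260.55813953 256.53953488] 430.0 0.74
side slot_right [285.4024024  223.61561562] 333.0 0.64
side [284.312 244.104]
top slot_right [271.00844595 217.09121622] 592.0 0.69
[ 5.30386475e-01  8.15786972e-02 -1.01446064e-01 -1.20381816e-04] [ 0.3  0.6  0.7  0.4 -0.9 -0.9  0.1 -0.1]
[ 0.52983032  0.08269584 -0.09966415] [ 0.4  0.5  0.7  0.2 -0.9 -1.2 -0.3 -0.1]
cover_front [0.4623 0.1296 0.1133]
slot_left [0.4973 0.1985 0.1129]
slot_right [0.483  0.0552 0.1129]
cover_hinge [0.6234 0.1135 0.103 ]
oven [0.5298 0.0827 0.    ]
```

View pics/ct1.png

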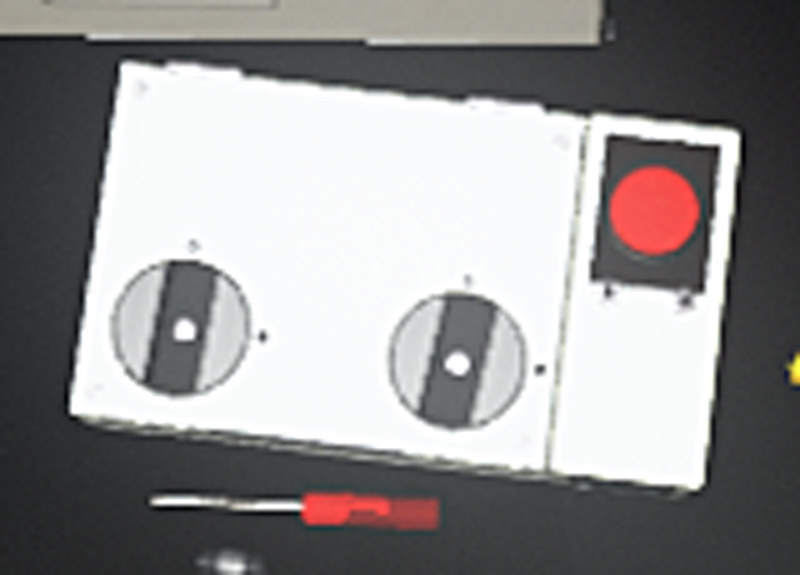

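```bash
python3 - <<'E'
from h import *
im=cv2.imread('pics/top1.png'); g=cv2.cvtColor(im,cv2.COLOR_BGR2GRAY)
Z=.113
for nm,c in(('L',(215.8,210)),('R',(271.1,216.8))):
    hd=onz('top',(c[0]/W,c[1]/H),Z)
    # disc centre: non-white pixels in hole region
    yy,xx=np.mgrid[:H,:W]; r=np.hypot(xx-c[0],yy-c[1])<16.5
    m=(r&(g<235)).astype(np.uint8); M=cv2.moments(m,True); cc=np.array([M['m10'],M['m01']])/M['m00']
    d=(np.hypot(xx-c[0],yy-c[1])<12)&(g<115); p=np.c_[xx[d],yy[d]]
    w=np.array([onz('top',((a)/W,(b)/H),Z-.013)[:2] for a,b in p]); ctr=w.mean(0)
    v=np.linalg.eigh(np.cov((w-ctr).T))[1][:,-1]; v*=np.sign(v[0])
    print(nm,hd.round(4),'nonwhite',cc.round(1),m.sum(),onz('top',cc/[W,H],Z).round(4),'slot',ctr.round(4),'yaw',np.degrees(np.arctan2(v[1],v[0])).round(1),d.sum())
E
```

```text
L [0.4991 0.1972 0.113 ] nonwhite [215.8 210.1] 631 [0.4988 0.1972 0.113 ] slot [0.5009 0.1997] yaw -9.6 213
R [0.4836 0.0541 0.113 ] nonwhite [271.1 216.6] 631 [0.4841 0.0542 0.113 ] slot [0.4855 0.055 ] yaw -12.9 216
```

```bash
python3 -m handwheel '[[[0.026,0.0148,0.0364,0,0],[0.026,0.0148,0.0364,0,0],[0.026,0.0148,0.0364,0,0],[0.026,0.0148,0.0364,0,0],[0.026,0.0148,0.0364,0,0],[0.026,0,0,0.03,4],[0.026,0,0,0.03,0],[0.026,0,0,0.03,0],[0.026,0,0,0.025,0],[0.026,0,0,0,0],[0.026,0,0,0,0]]]'
```

```text
time: 8.38
eef_pos: [0.5027, 0.196, 0.1373]
tcp_rot: [0.762, 0.647, -0.002, -0.001]
contact_force: [0.1, -0.6, 0.3]
opening: 0.303
finger_force: 0.0
```

```bash
python3 -m handwheel '[[[0.026,0.0005,-0.0043,0.01,0],[0.026,0,0,0.01,0],[0.026,0,0,0.003,0],[0.026,0,0,0.003,0],[0.026,0,0,0.003,0],[0.026,0,0,0.002,0],[0.026,0,0,0,0]]]'
```

```text
time: 8.97
eef_pos: [0.4992, 0.1976, 0.1084]
tcp_rot: [0.762, 0.647, -0.0, -0.0]
contact_force: [-0.3, -0.6, -0.5]
opening: 0.307
finger_force: 0.0
```

```bash
python3 -m handwheel '[[[0.026,0,0,0.002,0],[0.026,0,0,0.002,0],[0.026,0,0,0.002,0],[0.026,0,0,0,0],[0.026,0,0,0,0]]]'; python3 -c "
from h import *
cv2.imwrite('pics/ct2.png',cv2.resize(viewer.read_camera('side')[180:300,190:340],None,fx=5,fy=5,interpolation=cv2.INTER_CUBIC))"
```

```text
time: 9.38
eef_pos: [0.4991, 0.1976, 0.1023]
tcp_rot: [0.762, 0.647, -0.0, -0.0]
contact_force: [0.9, -0.2, -0.2]
opening: 0.308
finger_force: 0.0
```

View pics/ct2.png

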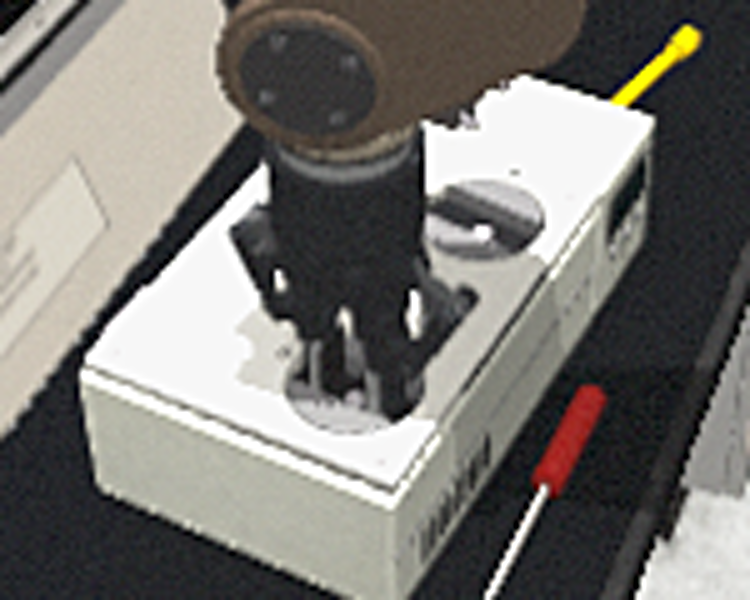

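```bash
python3 -m handwheel '[[[0.026,0,0,0.0015,0],[0.026,0,0,0,5],[0.026,0,0,0,5],[0.026,0,0,0,5],[0.026,0,0,0,5],[0.026,0,0,0,5],[0.026,0,0,0,0]]]'; python3 -c "
from h import *
print(get_state()['wrist_torque'])"
```

```text
time: 10.02
eef_pos: [0.4985, 0.1971, 0.1007]
tcp_rot: [0.884, 0.467, -0.001, 0.0]
contact_force: [-1.7, -1.6, -0.1]
opening: 0.303
finger_force: 1.2
[-0.2587568   0.31527607  0.05169249]
```

```bash
python3 -m handwheel '[[[0.026,0,0,0,5],[0.026,0,0,0,5],[0.026,0,0,0,5],[0.026,0,0,0,5],[0.026,0,0,0,5],[0.026,0,0,0,5],[0.026,0,0,0,5],[0.026,0,0,0,5],[0.026,0,0,0,5],[0.026,0,0,0,5],[0.026,0,0,0,0]]]'; python3 -c "
from h import *
print(get_state()['wrist_torque'])"
```

```text
time: 10.93
eef_pos: [0.4992, 0.1977, 0.1004]
tcp_rot: [0.999, 0.05, 0.0, -0.0]
contact_force: [-0.7, -0.6, -0.3]
opening: 0.304
finger_force: 0.1
[0.00769701 0.0180011  0.01540003]
```

```bash
for i in 1; do python3 -m handwheel '[[[0.026,0,0,0,5],[0.026,0,0,0,5],[0.026,0,0,0,3],[0.026,0,0,0,0]]]'; done; python3 -c "
from h import *
print(get_state()['wrist_torque'])"; python3 -m handwheel '[[[0.026,0,0,0,3],[0.026,0,0,0,3],[0.026,0,0,0,0]]]';python3 -c "
from h import *
print(get_state()['wrist_torque'],get_state()['joint_efforts'])"
```

```text
time: 11.27
eef_pos: [0.4994, 0.1977, 0.1005]
tcp_rot: [0.998, -0.063, 0.0, -0.0]
contact_force: [1.7, 0.2, -2.5]
opening: 0.301
finger_force: 1.5
[ 0.0650197  -0.25674439  0.0299476 ]
time: 11.52
eef_pos: [0.4995, 0.1977, 0.1006]
tcp_rot: [0.993, -0.115, 0.0, -0.0]
contact_force: [1.2, 0.3, -3.0]
opening: 0.302
finger_force: 1.8
[ 0.04931686 -0.35511416  0.08383091] [  0.27080976 -32.18923688 -25.80734789   0.04557767   0.50763851
   0.27137026]
```

```bash
python3 -m handwheel '[[[0.026,0,0,0,3],[0.026,0,0,0,0],[0.026,0,0,0,0]]]';python3 -c "
from h import *
print(get_state()['wrist_torque'])"; python3 -m handwheel '[[[0.026,0,0,0,3],[0.026,0,0,0,0],[0.026,0,0,0,0]]]';python3 -c "
from h import *
print(get_state()['wrist_torque'])"
```

```text
time: 11.77
eef_pos: [0.4996, 0.1977, 0.101]
tcp_rot: [0.99, -0.14, 0.0, -0.0]
contact_force: [2.7, -0.1, -3.6]
opening: 0.307
finger_force: 2.1
[ 0.036997   -0.41123454  0.06986238]
time: 12.02
eef_pos: [0.4996, 0.1976, 0.101]
tcp_rot: [0.986, -0.165, 0.001, 0.0]
contact_force: [3.5, -0.5, -5.9]
opening: 0.308
finger_force: 16.6
[ 0.03767609 -0.63415323  0.84714061]
```

```bash
python3 -m handwheel '[[[0.026,0,0,0,-5],[0.026,0,0,0,-5],[0.026,0,0,0,-4],[0.026,0,0,-0.01,0],[0.026,0,0,-0.02,0],[0.026,0,0,-0.03,-6],[0.026,0,0,0,-7],[0.026,0,0,0,-7],[0.026,0,0,0,-7],[0.026,0,0,0,-7],[0.026,0,0,0,-7]]]';python3 -m handwheel '[[[0.026,0,0,0,-7],[0.026,0,0,0,-7],[0.026,0,0,0,-7],[0.026,0,0,0,-7],[0.026,0,0,0,-7],[0.026,0,0,0,-7],[0.026,0,0,0,0]]]'
```

```text
time: 12.93
eef_pos: [0.4993, 0.1978, 0.1626]
tcp_rot: [0.951, 0.308, 0.0, -0.0]
contact_force: [-0.4, -0.7, 0.7]
opening: 0.304
finger_force: 0.0
time: 13.52
eef_pos: [0.4993, 0.1978, 0.1623]
tcp_rot: [0.779, 0.627, 0.0, -0.0]
contact_force: [0.4, -0.9, 0.4]
opening: 0.302
finger_force: 0.0
```

```bash
python3 -m handwheel '[[[0.026,-0.0359,0.0039,0,0],[0.026,-0.0359,0.0039,0,0],[0.026,-0.0359,0.0039,0,0],[0.026,-0.0359,0.0039,0,0],[0.026,0,0,0.02,0],[0.026,0,0,0.02,0],[0.026,0,0,0,0],[0.026,0,0,0,0]]]'
```

```text
time: 14.18
eef_pos: [0.483, 0.054, 0.1207]
tcp_rot: [0.78, 0.626, -0.001, -0.001]
contact_force: [0.7, 0.0, 0.1]
opening: 0.304
finger_force: 0.0
```

```bash
python3 -c "
from h import *
cv2.imwrite('pics/ct3.png',cv2.resize(viewer.read_camera('side')[180:300,190:340],None,fx=5,fy=5,interpolation=cv2.INTER_CUBIC))"
```

```text
(no output)
```

View pics/ct3.png

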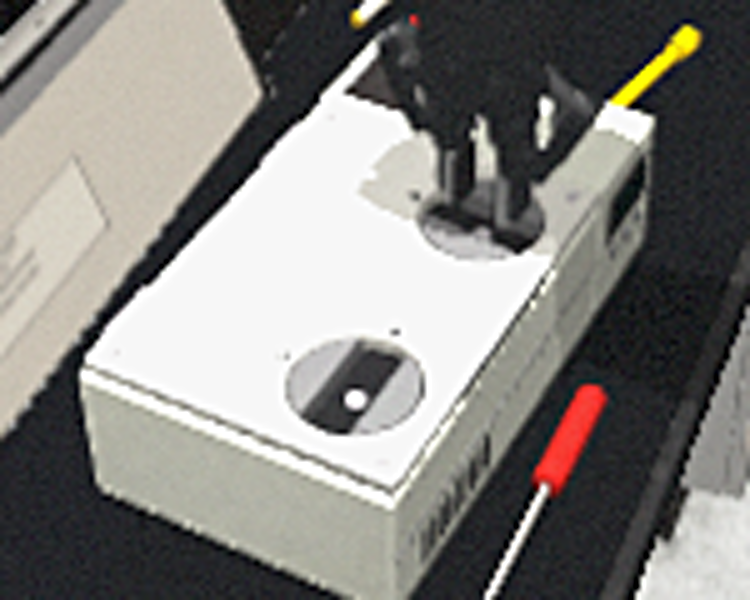

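The left slot at crop (355,388) now runs along the front edge, and the fingers are above the right slot at (485,222). Next I insert them and turn.

```bash
python3 -m handwheel '[[[0.026,0,0.001,0.004,0],[0.026,0,0,0.004,0],[0.026,0,0,0.003,0],[0.026,0,0,0.003,0],[0.026,0,0,0.003,0],[0.026,0,0,0.002,0],[0.026,0,0,0,0],[0.026,0,0,0,0]]]'
```

```text
time: 14.9
eef_pos: [0.4847, 0.0538, 0.1018]
tcp_rot: [0.779, 0.627, -0.0, -0.0]
contact_force: [0.2, 0.1, -0.4]
opening: 0.305
finger_force: 0.0
```

```bash
python3 -m handwheel '[[[0.026,0,0,0.0015,0],[0.026,0,0,0,5],[0.026,0,0,0,5],[0.026,0,0,0,5],[0.026,0,0,0,5],[0.026,0,0,0,5],[0.026,0,0,0,5],[0.026,0,0,0,5],[0.026,0,0,0,5],[0.026,0,0,0,0]]]'; python3 -c "
from h import *
print(get_state()['wrist_torque'])"; python3 -m handwheel '[[[0.026,0,0,0,5],[0.026,0,0,0,5],[0.026,0,0,0,5],[0.026,0,0,0,5],[0.026,0,0,0,5],[0.026,0,0,0,5],[0.026,0,0,0,5],[0.026,0,0,0,5],[0.026,0,0,0,5],[0.026,0,0,0,0]]]'; python3 -c "
from h import *
print(get_state()['wrist_torque'])"
```

```text
time: 15.73
eef_pos: [0.4844, 0.0535, 0.1003]
tcp_rot: [0.947, 0.322, -0.001, 0.0]
contact_force: [-0.7, -0.9, 0.2]
opening: 0.301
finger_force: 0.7
[-0.24576276  0.16390158 -0.00198645]
time: 16.57
eef_pos: [0.4847, 0.0538, 0.1003]
tcp_rot: [0.998, -0.064, -0.0, 0.0]
contact_force: [0.3, -1.0, 0.1]
opening: 0.305
finger_force: 0.1
[-0.01647147  0.02656419 -0.03960446]
```

Yaw is −97°; I'll go on to the stop, which was at about −108° on the left.

```bash
python3 -m handwheel '[[[0.026,0,0,0,4],[0.026,0,0,0,3],[0.026,0,0,0,2],[0.026,0,0,0,0],[0.026,0,0,0,0]]]'; python3 -c "
from h import *
print(get_state()['wrist_torque'])"; python3 -m handwheel '[[[0.026,0,0,0,3],[0.026,0,0,0,0],[0.026,0,0,0,0]]]'; python3 -c "
from h import *
print(get_state()['wrist_torque'])"
```

```text
time: 16.98
eef_pos: [0.4847, 0.0539, 0.1003]
tcp_rot: [0.99, -0.14, -0.0, -0.0]
contact_force: [-0.6, 0.2, -1.3]
opening: 0.31
finger_force: 2.2
[-0.01095568  0.10376725  0.0507888 ]
time: 17.23
eef_pos: [0.4847, 0.0538, 0.1004]
tcp_rot: [0.986, -0.165, -0.0, 0.0]
contact_force: [-0.1, 1.3, -1.4]
opening: 0.306
finger_force: 16.5
[0.0630363  0.05183308 0.94283267]
```

The torque has jumped to 0.94 N m, so the right fastener is at its stop. I'll release, retreat and check.

```bash
python3 -m handwheel '[[[0.026,0,0,0,-5],[0.026,0,0,0,-5],[0.026,0,0,0,-4],[0.026,0,0,-0.01,0],[0.026,0,0,-0.02,0],[0.026,0,0,-0.04,0],[0.026,0,0,-0.04,0],[0.026,0,0,-0.04,0]]]'; python3 -m handwheel '[[[0.026,-0.04,0,0,0],[0.026,-0.04,0,0,0],[0.026,0,0,0,0]]]'
python3 - <<'E'
from h import *
s=get_state();print(s['eef_pos'],s['tcp_rot'],s['qpos'])
a=viewer.read_camera('side')[175:300,190:340];b=viewer.read_camera('top')[145:270,180:340]
z=lambda i:cv2.resize(i,(400,330),interpolation=cv2.INTER_CUBIC)
cv2.imwrite('pics/e.png',np.hstack([z(a),z(b)]))
E
```

```text
time: 17.9
eef_pos: [0.4846, 0.0539, 0.2529]
tcp_rot: [0.999, -0.048, 0.0, -0.0]
contact_force: [1.2, -0.2, -0.8]
opening: 0.302
finger_force: 0.0
time: 18.15
eef_pos: [0.3997, 0.0623, 0.2504]
tcp_rot: [0.999, -0.047, -0.001, -0.0]
contact_force: [1.3, 0.2, -2.0]
opening: 0.306
finger_force: 0.0
[0.39968387 0.06229713 0.2503892 ] [ 9.98894651e-01 -4.69975882e-02 -7.24801939e-04 -4.22518915e-04] [-9.79678791e-02 -3.69034947e-01  2.17564693e+00  7.91748725e-04
  1.33647150e+00  1.56667389e+00]
```

View pics/e.png

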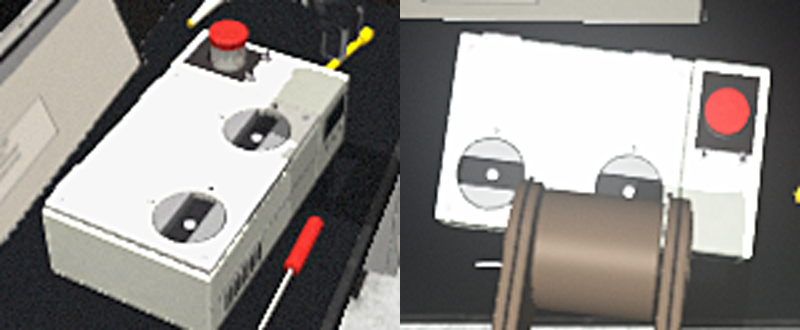

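Both slots now lie along the front edge, at left-half (190,218) and (257,130). The cover is flush and the jar and screwdriver haven't moved.

```bash
python3 -m handwheel '[[[0.026,0,0,0,0],[0.026,0,0,0,0],[0.026,0,0,0,0]]]'; python3 -c "
from plant import sign_off
print(sign_off())"
```

```text
time: 18.5
eef_pos: [0.4063, 0.061, 0.2508]
tcp_rot: [0.999, -0.047, 0.0, -0.0]
contact_force: [0.2, 0.1, -0.1]
opening: 0.308
finger_force: 0.0
the job is handed in; nothing more can be done
None
```

I pushed the cover down, turned both fasteners clockwise to their stops so the cover looks flush, and handed the job in at 18.5 s with the arm clear; no verdict came back.

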